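# Release the beech blank from the clamp jig

### The job

Lift the hinged clamp bar of the wooden jig right up to its stop and leave it up, then slide the flat beech blank out from beneath it along the guides. Without dropping it, lay the blank flat across the two battens of the rest, square and about centred, with its end pushed gently right up against the rest's end stop, and let go. Leave the offcut box, the spray can and the hammer where they are.

Things in the scene. Friction and masses are not known exactly. Their poses are not given: they have to be found in the camera images.
- jig: Fixed wooden clamp jig. Origin on the bench; x from the open front (robot's side) to the hinge at the back, z up. Grey base 250 x 130 mm (x -100 to +150) on a plinth, top at z = 68. A rail 40 mm wide, narrower than the blank so that fingers can reach 32 mm down beside it, runs from x = -50 to +108, top at z = 100. The hinge block starts at x = 108; two cheeks at the hinge rise to z = 152.
- guide_mouth (a point): On the rail's top, at jig x = 28, where the guides begin (they end at x = 98). Their inner faces stand at y = +/-30; steel lips on them (underside z = 114, top z = 120, reaching in to y = +/-23) hold the blank down, so that it leaves only by sliding towards jig -x and is clear of the lips after about 75 mm.
- blank: Loose, flat, pale beech blank, 140 (x) x 56 (y) x 12 (z) mm, about 70 g, origin at the centre of its underside. Starts on the rail, long axis along the jig's x, centre at jig x = 25 to 31. Its front end is free at both sides, but even with the bar up lies under the sloping bar: reach it with the tool tilted 25 to 40 degrees from vertical, the gripper's body leaning towards jig -x.
- clamp_bar (a joint): Angle of the clamp bar in rad: 0 = down on the blank, 0.72 = up against its stop, still overhanging the front of the blank. The hinge is stiff: the bar stays where it is left and takes about 4 to 7 N at the nose to raise. When down, a heel under the bar stands in front of the blank's end and blocks it.
- bar_nose (a point): On the clamp bar's centre line, the place to pinch it: 205 mm from the hinge axis, 15 mm from the free end. The aluminium bar is 20 mm wide (jig y), 22 mm thick, and clear at both sides and below here. It moves on a circle about bar_hinge, upwards and towards jig +x. The heel, 10 mm thick, hangs to 37 mm below the centre line, 31 mm behind this point.
- bar_hinge (a point): Point on the clamp bar's hinge axis (the axis is parallel to the jig's y), 131 mm above the bench, at jig x = 120.
- rest: Fixed rest, left or right of the jig. Origin on the bench, mid base; x towards the end stop (away from the robot). Base 190 (x) x 110 (y) mm, top at z = 62; two cross battens 18 mm wide (x), 100 long (y), centred at x = -12 and +45, tops at z = 95; end stop 100 wide, face at x = +70, top z = 116. At x below -21 there is only the base: fingers at the blank's overhanging end have 33 mm below it.
- rest_stop (a point): Middle of the face of the rest's end stop, at the height of the batten tops (z = 95 mm).
- offcut_box: Bystander: open plywood box of offcuts, 150 x 110 x 60 mm, origin at the centre of its underside, on the other side of the jig from the rest.
- spray_can: Bystander: upright can, 56 mm diameter, 150 mm tall, origin at the centre of its underside.
- hammer: Bystander: steel-headed hammer, 260 mm long, lying on the bench; origin at the underside.

How it is judged:
By the outcome, as a careful person would: the job done as asked, in the order asked, and still so for the second after the job is handed in, with the robot touching nothing.
It also fails if it takes over 48 s, if anything falls off the work surface, if the arm or the gripper's body presses on something with over 40 N, if the wrist force passes 120 N, or if a joint passes its speed limit or range.

### The arm

A 6-joint arm with a two-finger parallel gripper is mounted at the origin on the work surface. World frame = base frame: x ahead of the robot, y to its left, z up, the work surface at z = 0. Lengths are in m, angles in rad, forces in N, time in s.
With the tool pointing down it reaches from about 0.35 to 0.85 m from the base axis. Payload 8.1 kg.
Tool frame: the origin (TCP) lies on the centre line of the jaws, within the pads' length; the fingertips stand 22 mm ahead of it and the grasp point (between the pads) lies 3 mm ahead of it; z points along the fingers, y is the line along which they close (so a half turn about z gives the same grasp; the last joint's range is limited). The gripper opens to 93 mm and grips with 3 to 60 N. Pads are 15 mm wide; open, the fingers measure 128 mm over their backs; the gripper's body (75 mm by 188 mm) begins 65 mm behind the grasp point.
Start: joints at [-1.418, 0.13, 1.488, -0, 1.523, -0.085], TCP at [0.141, -0.583, 0.241] pointing down, gripper open.
Joint ranges: [-2.96, 2.96], [-0.89, 2.26], [0.02, 2.5], [-1.34, 4.48], [0, 2.73], [-2.66, 2.66]. Speed limits (rad/s): [2.39, 2.39, 2.79, 3.14, 3.14, 3.14].

### API

Orientations are given as a rotation vector (axis times angle).
In Python, from plant import robot, imaging, job, status gives the robot as it stands (robot), with the cameras (imaging), the job (job) and the readings (status).
- The arm moves only by the shell command python3 inch.py [FORCE], which reads ROWS from standard input. ROWS is one flat JSON list of numbers that holds 1 to 20 rows one after another, with no inner brackets; each row has 5 numbers: the finger opening in m, then dx, dy, dz in shares of the most that a row can go, 1 being 50 mm, then a turn about the tool's z in shares of pi rad (1.0 is pi rad); each row shifts and turns the commanded pose from where the row before left it, along the tool's axes as they then stand; what a row does not reach is not made up. A row lasts 1/10 s, in which the tool goes at most 0.05 m and 0.15 rad, less where a joint would pass 70% of its speed; a pose out of reach is approached as far as the arm can. The fingers move at their own pace and stop on an object; FORCE is the grip in N (left out, the last holds). Time passes only in rows, so rows that do not move let the fingers close. It prints the time, the measured TCP pose, the force, the opening and the grip force at its end. A shift or turn number past 1, either way, is cut back to 1. Input that does not fit is refused with a message, and nothing moves.
- status.read_state(): the state, without advancing time (a new reading comes with each control period).
- imaging.read_camera(name): name is "side" or "top" or "wrist"; returns a dict with "image" (480x640x3 uint8, red, green, blue), "fx", "fy", "cx", "cy" (pixels), "dist" ([k1, k2, p1, p2, k3] as OpenCV has them; the pictures are not rectified), "R" (3x3) and "t" (3): a world point X has camera coordinates R X + t. Camera axes: x right, y down, z forward; pixel columns grow to the right and rows downward; lengths in m; the calibration is good to about 2 mm. A picture is of the moment at which its call begins. There is no depth.
- job.close_job(): hands the job in; it is judged then, once.
The state is a dict: "t": time; "q": joint angles; "dq": joint speeds; "joint_torque": joint torques, N m; "tool_pos": TCP position; "orientation": TCP orientation; "force": force on the tool from outside, world axes, zero at the start; "wrist_torque": the same for the moment, N m; "opening": finger opening in m; "gripper_force": force on a finger pad.
Only numpy, scipy, OpenCV 4.12 (cv2) and the standard library are available. Lean on these libraries where they do the work, as an engineer would, in place of code of your own. Each camera call takes 0.05 s, during which the arm holds its last target. There are 200 camera calls.

## Working session

There is one attempt and no reset: what is moved stays moved. The work goes in short steps, Python scripts to look and compute and a shell command to move; the robot and the scene stay as the last step left them, time stands still between calls to the robot, and variables do not carry over. Pictures are saved under pics/ and viewed, at most 10 in all, crops included, and the job is handed in when it is done.

```bash
ls; mkdir -p pics; python3 - <<'E'
from plant import robot, imaging, job, status
import cv2,pickle
d={}
for n in ["side","top","wrist"]:
    c=imaging.read_camera(n); d[n]=c
    cv2.imwrite(f"pics/{n}0.png",c["image"][:,:,::-1])
    print(n,c["fx"],c["dist"],(-c["R"].T@c["t"]).round(3),c["R"][2].round(2))
pickle.dump(d,open("c0.pkl","wb"))
s=status.read_state();print({k:s[k] for k in("t","tool_pos","orientation","opening","force")})
E
```

```text
inch.py
pics
plant.py
side 621.6299936823486 [-0.03787653  0.          0.          0.          0.        ] [ 0.328 -0.79   0.825] [ 0.27  0.7  -0.66]
top 455.44047338126165 [-0.10004843  0.          0.          0.          0.        ] [0.436 0.013 1.053] [ 0.2  -0.03 -0.98]
wrist 331.67061143636664 [-0.02391585  0.          0.          0.          0.        ] [ 0.21  -0.565  0.385] [-0.25 -0.06 -0.97]
{'t': 0.15, 'tool_pos': array([ 0.14127325, -0.58269622,  0.23980118]), 'orientation': array([-3.11794509e+00, -3.72419931e-01,  1.03862771e-04]), 'opening': 0.09311120348157813, 'force': array([-0.06823601,  0.69196274, -0.84420337])}
```

View pics/side0.png

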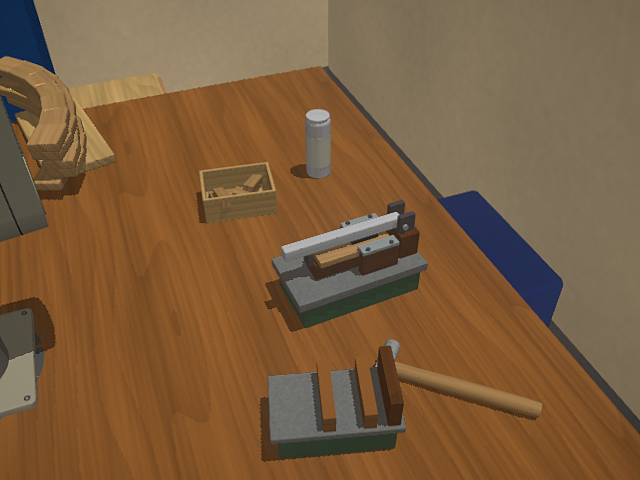

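View pics/top0.png

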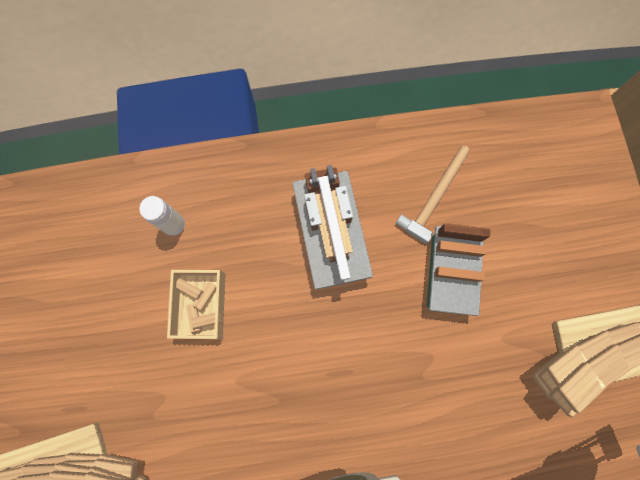

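The side view shows the jig with its bar down (nose near 288,252), with the rest in front of it at about (335,405). In the top view the jig is at about (332,232) and the rest at (458,270), on the robot's right. The box is at (195,305), the can at (155,212) and the hammer at (430,200). I'll enlarge these to pick out corners.

```bash
python3 - <<'E'
import cv2
a=cv2.imread("pics/top0.png")[150:330,285:500]; b=cv2.imread("pics/side0.png")[195:465,255:435]
def g(im,s,x0,y0,st=20):
    o=cv2.resize(im,None,fx=s,fy=s,interpolation=cv2.INTER_CUBIC)
    for x in range(-(-x0//st)*st,x0+im.shape[1],st):
        cv2.line(o,(int((x-x0+.5)*s),0),(int((x-x0+.5)*s),6),(0,255,255),1);cv2.putText(o,str(x),(int((x-x0)*s),16),0,.35,(0,255,255))
    for y in range(-(-y0//st)*st,y0+im.shape[0],st):
        cv2.line(o,(0,int((y-y0+.5)*s)),(6,int((y-y0+.5)*s)),(0,255,255),1);cv2.putText(o,str(y),(8,int((y-y0)*s)+4),0,.35,(0,255,255))
    return o
cv2.imwrite("pics/topc.png",g(a,3.3,285,150)); cv2.imwrite("pics/sidec.png",g(b,2.2,255,195))
E
```

```text
(no output)
```

View pics/topc.png

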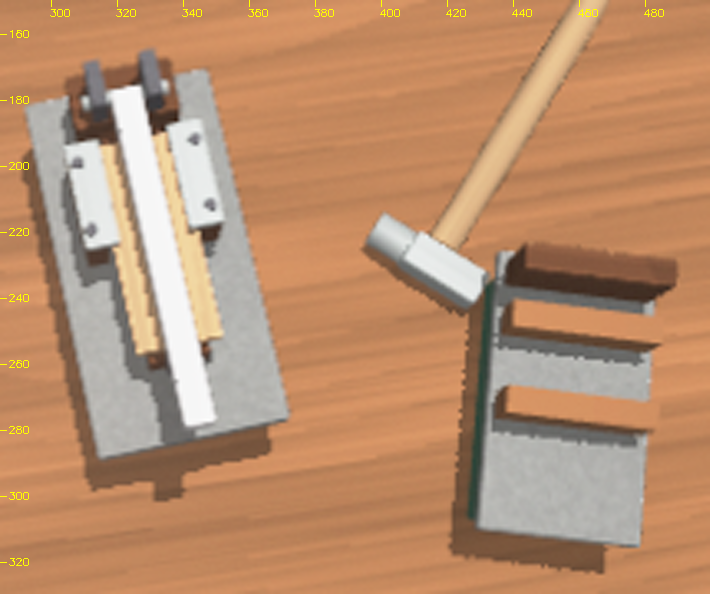

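View pics/sidec.png

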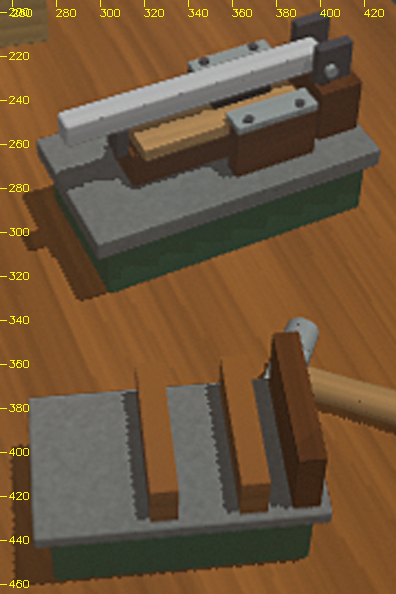

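The enlarged crops show the jig's base-top corners, the bar's end, the blank's front corners and the rest's base and battens clearly. In the top crop the jig's front corners are at (100,459) and (288,417), and the rest's front corners are at (476,527) and (639,546). Next I fit the poses to both views.

```bash
cat > h.py <<'E'
import numpy as np,cv2,pickle
from scipy.optimize import least_squares
from scipy.spatial.transform import Rotation as Ro
def proj(c,X):
    K=np.array([[c["fx"],0,c["cx"]],[0,c["fy"],c["cy"]],[0,0,1.]])
    return cv2.projectPoints(np.asarray(X,float).reshape(-1,3),cv2.Rodrigues(np.array(c["R"]))[0],np.array(c["t"],float),K,np.array(c["dist"],float))[0].reshape(-1,2)
def place(p,L): # p=[x,y,z,yaw], L in mm
    return Ro.from_euler("z",p[3]).apply(np.atleast_2d(L)/1000.)+p[:3]
T=lambda X,Y:(285+X/3.3-.5,150+Y/3.3-.5)
S=lambda X,Y:(255+X/2.2-.5,195+Y/2.2-.5)
E
cat > fit.py <<'E'
from h import *
d=pickle.load(open("c0.pkl","rb"))
def fit(obs,p0):
    def r(p): return np.concatenate([(proj(d[v],place(p,L))[0]-px) for v,L,px in obs])
    s=least_squares(r,p0,loss="soft_l1"); print(s.x.round(4)); print(r(s.x).reshape(-1,2).round(1).tolist()); return s.x
t,s="top","side"
jig=fit([(t,[-100,65,68],T(100,459)),(t,[-100,-65,68],T(288,417)),(t,[150,-65,68],T(207,70)),(t,[150,65,68],T(25,108)),
 (s,[-100,-65,68],S(100,258)),(s,[-100,65,68],S(38,148)),(s,[150,-65,68],S(378,158))],[.6,0,0,0])
rest=fit([(t,[-95,55,62],T(476,527)),(t,[-95,-55,62],T(639,546)),(t,[-21,50,95],T(495,410)),(t,[-21,-50,95],T(655,431)),(t,[36,50,95],T(502,330)),(t,[36,-50,95],T(660,346)),
 (s,[-95,55,62],S(30,398)),(s,[-95,-55,62],S(37,548)),(s,[95,-55,62],S(330,521)),(s,[-21,50,95],S(136,367)),(s,[-21,-50,95],S(152,493)),(s,[-3,-50,95],S(178,490)),(s,[36,-50,95],S(241,487)),(s,[54,-50,95],S(270,483)),(s,[36,50,95],S(220,357)),(s,[70,50,116],S(273,335)),(s,[70,-50,116],S(300,462))],[.6,-.3,0,0])
print("blank")
bl=fit([(t,[-70,28,12],T(137,355)),(t,[-70,-28,12],T(222,338)),(s,[-70,-28,12],S(145,158)),(s,[-70,28,12],S(130,137))],[.6,0,.1,0])
print("bar nose end")
nose=fit([(t,[0,10,0],T(186,427)),(t,[0,-10,0],T(215,420)),(s,[0,10,0],S(57,113)),(s,[0,-10,0],S(67,133))],[.6,0,.1,0])
inv=lambda P:Ro.from_euler("z",-jig[3]).apply(P-jig[:3])*1000
print("in jig: blank",inv(bl[:3]).round(1),"nose end top",inv(nose[:3]).round(1))
pickle.dump((jig,rest),open("pose.pkl","wb"))
E
python3 fit.py
sed -i 's/S(100,258)/S(97,244)/;s/S(378,158)/S(379,151)/;s/S(37,548)/S(36,539)/;s/S(330,521)/S(330,514)/;s/(s,\[-70,-28,12\],S(145,158)),(s,\[-70,28,12\],S(130,137))/(s,[-70,-28,12],S(146,150))/' fit.py; python3 fit.py; python3 - <<'E'
from h import *
jig,rest=pickle.load(open("pose.pkl","rb"))
from plant import robot, imaging, job, status
s=status.read_state();R=Ro.from_rotvec(s["orientation"]);print(R.as_matrix().round(3))
for a in (0,.72):
    print(a,place(jig,[120-205*np.cos(a),0,131+205*np.sin(a)]).round(4))
print(place(rest,[70,0,95]))
E
```

```text
[ 0.6381 -0.0451 -0.0026  0.0592]
[[-0.7, 0.8], [0.6, 1.0], [-0.1, 0.0], [-0.6, -0.2], [0.8, 1.5], [-0.5, -3.0], [1.5, 0.2]]
[ 0.5292 -0.3029 -0.004  -0.2756]
[[-0.9, 0.8], [-0.8, 0.9], [2.0, 1.1], [-0.7, 0.3], [1.8, -0.7], [-0.7, 0.0], [-0.3, -0.1], [-0.7, 0.5], [1.5, -0.1], [0.3, -1.0], [-0.5, 0.3], [0.8, 0.6], [0.6, -0.5], [0.5, 0.1], [0.5, 0.5], [-0.2, -0.4], [-0.5, -0.2]]
blank
[ 0.6641 -0.0446  0.1009  0.0547]
[[-0.2, 0.0], [0.2, -0.2], [-0.1, 0.0]]
bar nose end
[ 0.5391 -0.0515  0.1393  0.0446]
[[-0.5, 0.6], [0.5, 0.8], [0.6, 0.6], [0.4, -1.1]]
in jig: blank [ 26.   -1.  103.6] nose end top [-99.2  -0.5 141.9]
[[ 0.972  0.236 -0.   ]
 [ 0.236 -0.972  0.001]
 [ 0.    -0.001 -1.   ]]
0 [[ 0.5532 -0.0501  0.1284]]
0.72 [[ 0.604  -0.0471  0.2636]]
[[ 0.59659963 -0.32190511  0.09101389]]
```

The fit agrees with the text: the jig is at (0.638,-0.045) with yaw 0.059, the rest at (0.529,-0.303) with yaw -0.276, and the blank at jig x≈26. I'll go above the bar nose.

Units first: shifts go in shares of 50 mm and turns go in shares of pi rad. So 0.0376 m is 0.752, -0.0301 m is -0.602, 0.09 rad is 0.0286.

```bash
echo '[0.09, 0.752, -0.602, 0, 0, 0.09, 0.752, -0.602, 0, 0, 0.09, 0.752, -0.602, 0, 0, 0.09, 0.752, -0.602, 0, 0, 0.09, 0.752, -0.602, 0, 0, 0.09, 0.752, -0.602, 0, 0, 0.09, 0.752, -0.602, 0, 0, 0.09, 0.752, -0.602, 0, 0, 0.09, 0.752, -0.602, 0, 0, 0.09, 0.752, -0.602, 0, 0, 0.09, 0.752, -0.602, 0, 0, 0.09, 0.752, -0.602, 0, 0, 0.09, 0.752, -0.602, 0, 0, 0.09, 0.752, -0.602, 0, 0, 0.09, 0, 0, 0, 0.0286, 0.09, 0, 0, 0, 0.0283, 0.09, 0, 0, 0, 0]' | python3 inch.py 30
cat > aim.py <<'E'
# aim.py frame x y z [yaw]: tool-axes displacement from the present TCP to a point (mm) of jig/rest/world (m)
import sys
from h import *
from plant import robot, imaging, job, status
jig,rest=pickle.load(open("pose.pkl","rb"))
s=status.read_state();R=Ro.from_rotvec(s["orientation"]);M=R.as_matrix()
print("t",round(s["t"],2),"pos",s["tool_pos"].round(4),"z",M[:,2].round(3),"x-az",round(np.arctan2(M[1,0],M[0,0]),4),"op",round(s["opening"],4),"F",s["force"].round(1),"q",np.round(s["q"],2))
for n,f in(("jig",jig),("rest",rest)):
    print(n,"TCP",(Ro.from_euler("z",-f[3]).apply(s["tool_pos"]-f[:3])*1000).round(1),"grasp",(Ro.from_euler("z",-f[3]).apply(s["tool_pos"]+.003*M[:,2]-f[:3])*1000).round(1))
if len(sys.argv)>4:
    P=np.array(sys.argv[2:5],float); W=P if sys.argv[1]=="w" else place({"jig":jig,"rest":rest}[sys.argv[1]],P)[0]
    print("move grasp pt (tool axes)",R.inv().apply(W-s["tool_pos"]-.003*M[:,2]).round(4))
E
python3 aim.py jig -85 0 131
```

```text
t: 1.85
tool_pos: [0.5536, -0.049, 0.2401]
orientation: [-3.14, -0.092, 0.002]
force: [0.2, 0.6, 0.8]
opening: 0.09
gripper_force: 0.0
t 1.85 pos [ 0.5536 -0.049   0.2401] z [-0.001  0.    -1.   ] x-az 0.0585 op 0.09 F [0.2 0.6 0.8] q [-0.18  0.01  1.61 -0.    1.52  1.33]
jig TCP [-84.6   1.1 242.7] grasp [-84.6   1.1 239.7]
rest TCP [-45.6 250.9 244.1] grasp [-45.6 250.9 241.1]
move grasp pt (tool axes) [-0.0003  0.0011  0.1087]
```

Converted, 0.04 m is 0.8, 0.028 m is 0.56.

```bash
echo '[0.06, 0, 0.02, 0.8, 0, 0.06, 0, 0, 0.8, 0, 0.05, 0, 0, 0.56, 0, 0.01, 0, 0, 0, 0, 0.01, 0, 0, 0, 0, 0.01, 0, 0, 0, 0, 0.01, 0, 0, 0, 0, 0.01, 0, 0, 0, 0]' | python3 inch.py 30; python3 aim.py
```

```text
t: 2.65
tool_pos: [0.5548, -0.0508, 0.1344]
orientation: [3.14, 0.093, 0.004]
force: [-0.8, -0.6, 0.2]
opening: 0.0306
gripper_force: 0.0
t 2.65 pos [ 0.5548 -0.0508  0.1344] z [ 0.003 -0.001 -1.   ] x-az 0.059 op 0.0306 F [-0.8 -0.6  0.2] q [-0.18  0.09  1.73  0.    1.32  1.33]
jig TCP [-83.5  -0.8 137. ] grasp [-83.5  -0.8 134. ]
rest TCP [-44.  249.5 138.4] grasp [-44.  249.5 135.4]
```

Converted, -0.0123 m is -0.246, -0.0121 m is -0.242.

```bash
echo '[0.01, 0, 0, 0, 0, 0.01, 0, 0, 0, 0, 0.01, 0, 0, 0, 0, 0.01, 0, 0, 0, 0, 0.01, 0.014, 0, -0.246, 0, 0.01, 0.014, 0, -0.246, 0, 0.01, 0.044, 0, -0.242, 0, 0.01, 0.044, 0, -0.242, 0, 0.01, 0.072, 0, -0.236, 0, 0.01, 0.072, 0, -0.236, 0, 0.01, 0.1, 0, -0.224, 0, 0.01, 0.1, 0, -0.224, 0]' | python3 inch.py 30; python3 aim.py
```

```text
t: 3.85
tool_pos: [0.5758, -0.0497, 0.2261]
orientation: [3.14, 0.092, -0.005]
force: [3.3, -5.3, -9.5]
opening: 0.0196
gripper_force: 30.0
t 3.85 pos [ 0.5758 -0.0497  0.2261] z [-0.003 -0.    -1.   ] x-az 0.0584 op 0.0196 F [ 3.3 -5.3 -9.5] q [-0.17  0.08  1.57 -0.    1.5   1.34]
jig TCP [-62.4  -0.9 228.7] grasp [-62.4  -0.9 225.7]
rest TCP [-24.1 256.3 230.1] grasp [-24.1 256.3 227.1]
```

Converted, -0.0105 m is -0.21, -0.0097 m is -0.194.

```bash
echo '[0.01, 0.128, 0, -0.21, 0, 0.01, 0.128, 0, -0.21, 0, 0.01, 0.15, 0, -0.194, 0, 0.01, 0.15, 0, -0.194, 0, 0.01, 0.06, 0, -0.06, 0, 0.01, 0, 0, 0, 0]' | python3 inch.py 30; python3 aim.py
```

```text
t: 4.45
tool_pos: [0.6073, -0.0478, 0.2704]
orientation: [3.14, 0.092, -0.002]
force: [-0.5, -6.1, -2.8]
opening: 0.0198
gripper_force: 30.0
t 4.45 pos [ 0.6073 -0.0478  0.2704] z [-0.001 -0.    -1.   ] x-az 0.0586 op 0.0198 F [-0.5 -6.1 -2.8] q [-0.16  0.15  1.42 -0.    1.58  1.35]
jig TCP [-30.9  -0.9 273. ] grasp [-30.9  -0.9 270. ]
rest TCP [  5.7 266.7 274.4] grasp [  5.7 266.7 271.4]
```

Converted, -0.0022 m is -0.044, 0.002 m is 0.04.

```bash
echo '[0.01, 0.04, 0, -0.044, 0, 0.01, 0, 0, 0, 0]' | python3 inch.py; echo '[0.01, 0.04, 0, -0.044, 0, 0.01, 0, 0, 0, 0]' | python3 inch.py; python3 aim.py
```

```text
t: 4.65
tool_pos: [0.6078, -0.0477, 0.2709]
orientation: [3.14, 0.092, -0.008]
force: [-3.9, -6.4, -7.5]
opening: 0.0196
gripper_force: 30.0
t: 4.85
tool_pos: [0.608, -0.0477, 0.271]
orientation: [-3.14, -0.091, 0.017]
force: [-11.1, -6.6, -12.9]
opening: 0.0198
gripper_force: 30.0
t 4.85 pos [ 0.608  -0.0477  0.271 ] z [-0.011  0.    -1.   ] x-az 0.058 op 0.0198 F [-11.1  -6.6 -12.9] q [-0.16  0.16  1.4  -0.    1.59  1.35]
jig TCP [-30.2  -0.8 273.6] grasp [-30.3  -0.8 270.6]
rest TCP [  6.3 267.  275. ] grasp [  6.3 267.  272. ]
```

Converted, -0.05 m is -1, -0.03 m is -0.6.

```bash
echo '[0.06, 0, 0, 0, 0, 0.06, 0, 0, 0, 0, 0.06, 0, 0, 0, 0, 0.06, 0, 0, -0.6, 0, 0.06, 0, 0, -1, 0, 0.06, 0.6, -0.6, -0.4, 0, 0.06, 0.7, -0.7, 0, 0, 0.06, 0.7, -0.7, 0, 0, 0.06, 1, 0, 0, 0, 0.06, 1, 0, 0, 0, 0.06, 1, 0, 0, 0, 0.06, 1, 0, 0, 0]' | python3 inch.py; python3 aim.py;  echo '[0.06, 1, 0, 0, 0]' | python3 inch.py; echo '[0.06, 1, 0, 0, 0]' | python3 inch.py;python3 aim.py
```

```text
t: 6.05
tool_pos: [0.8288, 0.0658, 0.3763]
orientation: [-3.139, -0.094, -0.03]
force: [0.4, 0.3, 1.3]
opening: 0.0599
gripper_force: 0.0
t 6.05 pos [0.8288 0.0658 0.3763] z [ 0.019  0.002 -1.   ] x-az 0.0598 op 0.0599 F [0.4 0.3 1.3] q [0.02 0.98 0.1  0.   2.05 1.53]
jig TCP [197.   99.4 378.9] grasp [197.   99.4 375.9]
rest TCP [187.9 436.3 380.2] grasp [188.  436.3 377.2]
t: 6.15
tool_pos: [0.8484, 0.0663, 0.36]
orientation: [-3.137, -0.093, -0.067]
force: [-20.8, -1.5, 21.6]
opening: 0.06
gripper_force: 0.0
t: 6.25
tool_pos: [0.8661, 0.0667, 0.3394]
orientation: [-3.134, -0.093, -0.103]
force: [0.2, -0.4, -1.2]
opening: 0.0604
gripper_force: 0.0
t 6.25 pos [0.8661 0.0667 0.3394] z [ 0.065  0.006 -0.998] x-az 0.0594 op 0.0604 F [ 0.2 -0.4 -1.2] q [0.02 1.07 0.03 0.01 1.98 1.53]
jig TCP [234.2  98.1 342. ] grasp [234.4  98.1 339. ]
rest TCP [223.5 447.3 343.4] grasp [223.7 447.4 340.4]
```

Converted, 0.04 m is 0.8, -0.03 m is -0.6.

```bash
echo '[0.06, 0.8, 0, -0.6, 0, 0.06, 0.8, 0, -0.6, 0, 0.06, 0.8, 0, -0.6, 0]' | python3 inch.py;python3 aim.py
```

```text
t: 6.55
tool_pos: [0.8781, 0.0653, 0.4088]
orientation: [-3.118, -0.092, -0.293]
force: [-0.3, 0.0, 0.5]
opening: 0.06
gripper_force: 0.0
t 6.55 pos [0.8781 0.0653 0.4088] z [ 0.186  0.014 -0.982] x-az 0.0588 op 0.06 F [-0.3  0.   0.5] q [0.01 0.99 0.02 0.01 1.94 1.53]
jig TCP [246.1  96.  411.4] grasp [246.7  96.  408.4]
rest TCP [235.5 449.2 412.7] grasp [236.  449.4 409.8]
```

Converted, 0.04 m is 0.8, -0.03 m is -0.6.

```bash
echo '[0.06, 0.8, 0, -0.6, 0, 0.06, 0.8, 0, -0.6, 0, 0.06, 0.8, 0, -0.6, 0, 0.06, 0.8, 0, -0.6, 0]' | python3 inch.py;python3 aim.py
```

```text
t: 6.95
tool_pos: [0.8849, 0.0633, 0.4864]
orientation: [-3.086, -0.091, -0.499]
force: [0.3, -0.4, -0.7]
opening: 0.0602
gripper_force: 0.0
t 6.95 pos [0.8849 0.0633 0.4864] z [ 0.315  0.023 -0.949] x-az 0.0579 op 0.0602 F [ 0.3 -0.4 -0.7] q [0.   0.91 0.02 0.02 1.89 1.53]
jig TCP [252.8  93.6 489. ] grasp [253.7  93.6 486.2]
rest TCP [242.6 449.1 490.4] grasp [243.5 449.4 487.6]
```

Converted, 0.04 m is 0.8, -0.03 m is -0.6.

```bash
echo '[0.09, 0.8, 0, -0.6, 0, 0.09, 0.8, 0, -0.6, 0, 0.09, 0.8, 0, -0.6, 0, 0.09, 0.8, 0, -0.6, 0, 0.09, 0.8, 0, -0.6, 0]' | python3 inch.py;python3 aim.py jig -33 0 107
python3 - <<'E'
from plant import robot, imaging, job, status
import cv2,pickle
d={}
for n in["top","side"]:
    d[n]=imaging.read_camera(n)
pickle.dump(d,open("c1.pkl","wb"))
a=d["top"]["image"][150:310,285:405];b=d["side"]["image"][180:330,260:440]
f=lambda i,s:cv2.resize(i,None,fx=s,fy=s,interpolation=cv2.INTER_CUBIC)
a=f(a,2.8);b=f(b,2.5);import numpy as np
o=np.zeros((460,800,3),'uint8');o[:a.shape[0],:a.shape[1]]=a;o[:b.shape[0],345:345+b.shape[1]]=b
cv2.imwrite("pics/m1.png",o[:,:,::-1])
E
```

```text
t: 7.45
tool_pos: [0.8758, 0.0602, 0.5956]
orientation: [-3.028, -0.089, -0.752]
force: [0.9, -1.1, -0.4]
opening: 0.0891
gripper_force: 0.0
t 7.45 pos [0.8758 0.0602 0.5956] z [ 0.467  0.034 -0.884] x-az 0.0567 op 0.0891 F [ 0.9 -1.1 -0.4] q [-0.    0.8   0.02  0.04  1.84  1.53]
jig TCP [243.6  91.1 598.2] grasp [245.   91.1 595.5]
rest TCP [234.7 443.7 599.5] grasp [236.  444.2 596.9]
move grasp pt (tool axes) [-0.4741  0.094   0.3011]
```

View pics/m1.png

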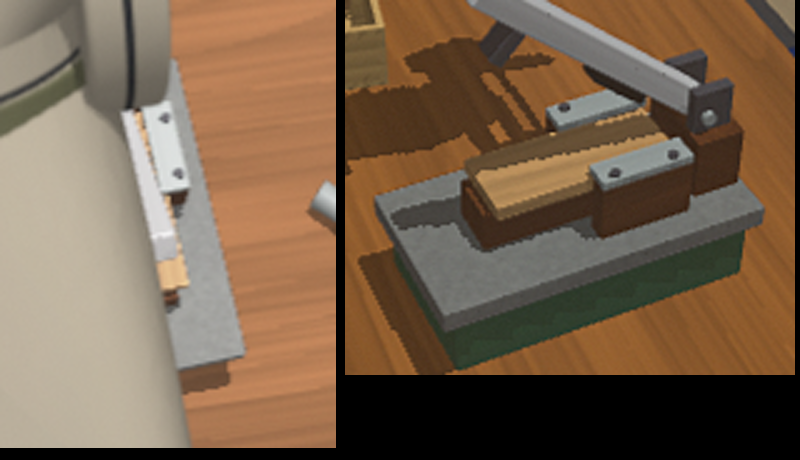

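The bar is clearly up against its stop, and the blank's front end is free at (466,167) and (497,214) in the crop. The tool is tilted 28°. I'll back off to in front of the jig while still high, then turn the tool half round so that the camera side faces away from the bar.

Converted, -0.0438 m is -0.876, -0.0108 m is -0.216.

```bash
echo '[0.09, -0.876, 0.202, -0.216, 0, 0.09, -0.876, 0.202, -0.216, 0, 0.09, -0.876, 0.202, -0.216, 0, 0.09, -0.876, 0.202, -0.216, 0, 0.09, -0.876, 0.202, -0.216, 0, 0.09, -0.876, 0.202, -0.216, 0, 0.09, -0.876, 0.202, -0.216, 0, 0.09, -0.876, 0.202, -0.216, 0, 0.09, -0.876, 0.202, -0.216, 0]' | python3 inch.py;python3 aim.py
python3 - <<'E'
from h import *
jig,rest=pickle.load(open("pose.pkl","rb"));d=pickle.load(open("c0.pkl","rb"))
S1=lambda X,Y:(260+(X-345)/2.5-.5,180+Y/2.5-.5)
obs=[("top",28,T(137,355)),("top",-28,T(222,338)),("side",-28,S1(497,214)),("side",28,S1(466,166))]
r=lambda p:np.concatenate([proj(d[v],place(jig,[p[0],p[1]+y,112]))[0]-px for v,y,px in obs])
s=least_squares(r,[-45,0]);print("front end x,y",s.x,s.fun.round(1))
E
```

```text
t: 8.45
tool_pos: [0.5577, -0.0361, 0.5201]
orientation: [-3.029, -0.091, -0.746]
force: [0.3, -1.0, 0.8]
opening: 0.0896
gripper_force: 0.0
t 8.45 pos [ 0.5577 -0.0361  0.5201] z [ 0.464  0.034 -0.885] x-az 0.0581 op 0.0896 F [ 0.3 -1.   0.8] q [-0.25 -0.38  1.52  0.15  1.54  1.29]
jig TCP [-79.8  13.7 522.7] grasp [-78.4  13.7 520.1]
rest TCP [-45.2 264.4 524.1] grasp [-43.9 264.9 521.4]
front end x,y [-44.41135315  -1.90887931] [ 0.4  0.5  0.7  0.1  0.6 -0.3 -0.3 -1.1]
```

Converted, -0.035 m is -0.7, 0.024 m is 0.48.

```bash
echo '[0.09, -0.7, 0.07, 0.48, 0, 0.09, -0.7, 0.07, 0.48, 0, 0.09, -0.7, 0.07, 0.48, 0, 0.09, -0.7, 0.07, 0.48, 0]' | python3 inch.py >/dev/null; echo '[0.09, 0, 0, 0, -0.0476, 0.09, 0, 0, 0, -0.0476, 0.09, 0, 0, 0, -0.0476, 0.09, 0, 0, 0, -0.0476, 0.09, 0, 0, 0, -0.0476, 0.09, 0, 0, 0, -0.0476, 0.09, 0, 0, 0, -0.0476, 0.09, 0, 0, 0, -0.0476, 0.09, 0, 0, 0, -0.0476, 0.09, 0, 0, 0, -0.0476, 0.09, 0, 0, 0, -0.0476, 0.09, 0, 0, 0, -0.0476, 0.09, 0, 0, 0, -0.0476, 0.09, 0, 0, 0, -0.0476, 0.09, 0, 0, 0, -0.0476, 0.09, 0, 0, 0, -0.0476, 0.09, 0, 0, 0, -0.0476, 0.09, 0, 0, 0, -0.0476, 0.09, 0, 0, 0, -0.0476, 0.09, 0, 0, 0, -0.0476]' | python3 inch.py;  echo '[0.09, 0, 0, 0, -0.0476, 0.09, 0, 0, 0, 0]' | python3 inch.py;python3 aim.py jig -110 -1 160
```

```text
t: 10.85
tool_pos: [0.481, -0.0538, 0.3707]
orientation: [0.112, 2.658, 0.075]
force: [0.6, -0.3, -0.4]
opening: 0.0896
gripper_force: 0.0
t: 11.05
tool_pos: [0.481, -0.0539, 0.3706]
orientation: [-0.082, 2.657, 0.028]
force: [-0.2, -0.4, 0.4]
opening: 0.0901
gripper_force: 0.0
t 11.05 pos [ 0.481  -0.0539  0.3706] z [ 0.463  0.034 -0.886] x-az -3.081 op 0.0901 F [-0.2 -0.4  0.4] q [-0.36 -0.68  2.    0.2   1.39 -1.99]
jig TCP [-157.4    0.5  373.2] grasp [-156.     0.6  370.6]
rest TCP [-114.2  226.5  374.6] grasp [-112.9  226.9  372. ]
move grasp pt (tool axes) [ 0.0571 -0.0028  0.2078]
```

Converted, 0.0416 m is 0.832, 0.0114 m is 0.228.

```bash
echo '[0.09, 0.228, -0.012, 0.832, 0, 0.09, 0.228, -0.012, 0.832, 0, 0.09, 0.228, -0.012, 0.832, 0, 0.09, 0.228, -0.012, 0.832, 0, 0.09, 0.228, -0.012, 0.832, 0, 0.09, 0, 0, 0, 0]' | python3 inch.py;python3 aim.py jig -35 -1 106
python3 - <<'E'
from plant import robot, imaging, job, status
import cv2,pickle
c=imaging.read_camera("wrist");pickle.dump(c,open("w1.pkl","wb"))
cv2.imwrite("pics/w1.png",c["image"][:,:,::-1])
E
```

```text
t: 11.65
tool_pos: [0.5232, -0.0512, 0.1519]
orientation: [-0.073, 2.669, 0.035]
force: [-1.2, -0.3, -1.5]
opening: 0.09
gripper_force: 0.0
t 11.65 pos [ 0.5232 -0.0512  0.1519] z [ 0.453  0.037 -0.891] x-az -3.0907 op 0.09 F [-1.2 -0.3 -1.5] q [-0.32 -0.45  2.25  0.22  0.92 -2.04]
jig TCP [-115.     0.7  154.5] grasp [-113.6    0.7  151.8]
rest TCP [-74.2 240.5 155.8] grasp [-73.  241.  153.2]
move grasp pt (tool axes) [-0.0493 -0.0021  0.0765]
```

View pics/w1.png

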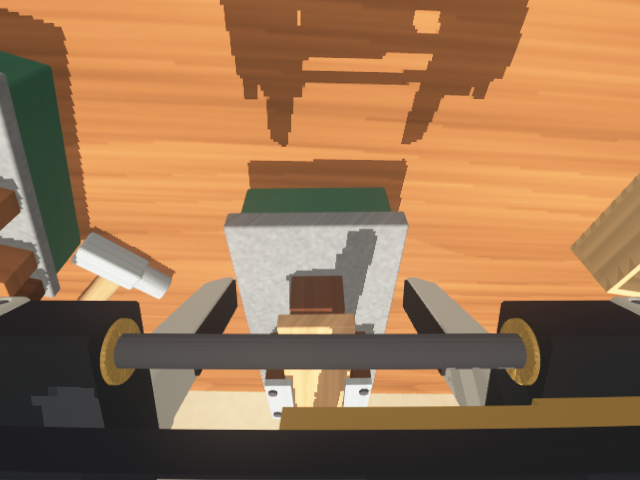

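The wrist view shows the blank's front edge (columns 278–356, row 325) centred between the open fingers (235–405). Moving in to grasp it.

Converted, 0.0255 m is 0.51, -0.0164 m is -0.328.

```bash
echo '[0.09, -0.328, -0.014, 0.51, 0, 0.09, -0.328, -0.014, 0.51, 0, 0.09, -0.328, -0.014, 0.51, 0, 0.09, 0, 0, 0, 0]' | python3 inch.py; python3 aim.py jig -35 -1 106; echo '[0.04, 0, 0, 0, 0, 0.04, 0, 0, 0, 0, 0.04, 0, 0, 0, 0, 0.04, 0, 0, 0, 0, 0.04, 0, 0, 0, 0, 0.04, 0, 0, 0, 0]' | python3 inch.py 35;python3 aim.py
```

```text
t: 12.1
tool_pos: [0.6083, -0.0497, 0.1153]
orientation: [-0.076, 2.658, 0.03]
force: [-0.7, 0.5, -0.3]
opening: 0.0899
gripper_force: 0.0
t 12.1 pos [ 0.6083 -0.0497  0.1153] z [ 0.463  0.034 -0.886] x-az -3.0867 op 0.0899 F [-0.7  0.5 -0.3] q [-0.25 -0.14  2.07  0.22  0.76 -2.01]
jig TCP [-30.   -2.9 118. ] grasp [-28.6  -2.8 115.3]
rest TCP [  7.2 265.1 119.3] grasp [  8.5 265.6 116.7]
move grasp pt (tool axes) [0.01   0.0018 0.0053]
t: 12.7
tool_pos: [0.6066, -0.0498, 0.1162]
orientation: [-0.079, 2.656, 0.028]
force: [-3.7, -0.1, 5.1]
opening: 0.0557
gripper_force: 35.0
t 12.7 pos [ 0.6066 -0.0498  0.1162] z [ 0.465  0.034 -0.885] x-az -3.0839 op 0.0557 F [-3.7 -0.1  5.1] q [-0.25 -0.15  2.08  0.22  0.76 -2.01]
jig TCP [-31.7  -2.9 118.8] grasp [-30.3  -2.9 116.2]
rest TCP [  5.6 264.5 120.2] grasp [  6.9 265.  117.6]
```

Converted, 0.0097 m is 0.194, -0.0051 m is -0.102.

```bash
echo '[0.04, 0.098, 0, -0.052, 0, 0.04, 0.194, 0, -0.102, 0, 0.04, 0.194, 0, -0.102, 0]' | python3 inch.py; echo '[0.04, 0.194, 0, -0.102, 0, 0.04, 0.194, 0, -0.102, 0, 0.04, 0.194, 0, -0.102, 0, 0.04, 0.098, 0, -0.052, 0, 0.04, 0, 0, 0, 0]' | python3 inch.py ;python3 aim.py
```

```text
t: 13.0
tool_pos: [0.5793, -0.0515, 0.1162]
orientation: [-0.079, 2.655, 0.028]
force: [1.9, -0.3, 4.6]
opening: 0.0555
gripper_force: 35.0
t: 13.5
tool_pos: [0.5403, -0.0539, 0.1157]
orientation: [-0.079, 2.657, 0.028]
force: [-3.7, -0.2, 6.7]
opening: 0.0561
gripper_force: 35.0
t 13.5 pos [ 0.5403 -0.0539  0.1157] z [ 0.464  0.033 -0.885] x-az -3.084 op 0.0561 F [-3.7 -0.2  6.7] q [-0.31 -0.35  2.25  0.24  0.81 -2.07]
jig TCP [-98.2  -3.  118.3] grasp [-96.8  -3.  115.6]
rest TCP [-57.1 242.6 119.7] grasp [-55.8 243.1 117. ]
```

Converted, 0.0443 m is 0.886, -0.0304 m is -0.608.

```bash
echo '[0.085, 0, 0, 0, 0, 0.085, 0, 0, 0, 0, 0.085, 0, 0, 0, 0, 0.085, 0, 0, 0, 0, 0.085, 0, 0, -0.6, 0, 0.085, 0, 0, -0.8, 0, 0.085, -0.21, 0.492, -0.608, 0, 0.085, -0.21, 0.492, -0.608, 0, 0.085, -0.21, 0.492, -0.608, 0, 0.085, -0.21, 0.492, -0.608, 0, 0.085, -0.21, 0.492, -0.608, 0, 0.085, 0.886, 0, -0.464, 0, 0.085, 0.886, 0, -0.464, 0]' | python3 inch.py ;python3 aim.py;echo '[0.085, 0.886, 0, -0.464, 0]' | python3 inch.py;python3 aim.py
```

```text
t: 14.8
tool_pos: [0.4081, 0.066, 0.3394]
orientation: [-0.081, 2.7, 0.021]
force: [-0.4, -0.8, 0.2]
opening: 0.0849
gripper_force: 0.0
t 14.8 pos [0.4081 0.066  0.3394] z [ 0.425  0.027 -0.905] x-az -3.0821 op 0.0849 F [-0.4 -0.8  0.2] q [ 0.02 -0.89  2.15  0.02  1.44 -1.61]
jig TCP [-223.   124.5  342. ] grasp [-221.7  124.5  339.2]
rest TCP [-216.9  322.   343.3] grasp [-215.7  322.4  340.6]
t: 14.9
tool_pos: [0.3935, 0.0712, 0.3518]
orientation: [-0.077, 2.729, 0.01]
force: [-0.5, -0.4, 0.1]
opening: 0.0855
gripper_force: 0.0
t 14.9 pos [0.3935 0.0712 0.3518] z [ 0.399  0.018 -0.917] x-az -3.0838 op 0.0855 F [-0.5 -0.4  0.1] q [ 0.05 -0.89  2.12 -0.    1.5  -1.57]
jig TCP [-237.3  130.6  354.4] grasp [-236.1  130.6  351.7]
rest TCP [-232.4  323.   355.8] grasp [-231.3  323.4  353. ]
```

Converted, 0.05 m is 1.

```bash
echo '[0.085, 1, 0, 0, 0, 0.085, 1, 0, 0, 0, 0.085, 1, 0, 0, 0]' | python3 inch.py;python3 aim.py
```

```text
t: 15.2
tool_pos: [0.3531, 0.0986, 0.3187]
orientation: [-0.07, 2.825, -0.037]
force: [-0.2, 0.4, -0.2]
opening: 0.0849
gripper_force: 0.0
t 15.2 pos [0.3531 0.0986 0.3187] z [ 0.311 -0.018 -0.95 ] x-az -3.0864 op 0.0849 F [-0.2  0.4 -0.2] q [ 0.21 -0.89  2.16 -0.08  1.57 -1.42]
jig TCP [-276.   160.3  321.3] grasp [-275.1  160.2  318.4]
rest TCP [-278.7  338.4  322.7] grasp [-277.8  338.6  319.8]
```

Converted, 0.045 m is 0.9, -0.02 m is -0.4.

```bash
echo '[0.085, 0.7, -0.7, 0, 0, 0.085, 0.7, -0.7, 0, 0, 0.085, 0.9, -0.4, 0, 0]' | python3 inch.py;python3 aim.py
```

```text
t: 15.5
tool_pos: [0.3404, 0.0223, 0.3085]
orientation: [-0.07, 2.919, -0.062]
force: [-0.9, -0.1, -0.3]
opening: 0.085
gripper_force: 0.0
t 15.5 pos [0.3404 0.0223 0.3085] z [ 0.22  -0.037 -0.975] x-az -3.0881 op 0.085 F [-0.9 -0.1 -0.3] q [-0.06 -0.89  2.16 -0.02  1.65 -1.68]
jig TCP [-293.2   84.8  311.1] grasp [-292.5   84.7  308.2]
rest TCP [-270.2  261.5  312.5] grasp [-269.5  261.5  309.6]
```

Converted, 0.045 m is 0.9, -0.015 m is -0.3.

```bash
echo '[0.085, 0.84, -0.5, 0, 0, 0.085, 0.9, -0.3, 0, 0, 0.085, 0.9, -0.2, 0, 0]' | python3 inch.py;python3 aim.py
```

```text
t: 15.8
tool_pos: [0.3076, -0.0369, 0.3041]
orientation: [-0.067, 3.016, -0.056]
force: [-0.5, 0.2, 0.0]
opening: 0.085
gripper_force: 0.0
t 15.8 pos [ 0.3076 -0.0369  0.3041] z [ 0.125 -0.034 -0.992] x-az -3.095 op 0.085 F [-0.5  0.2  0. ] q [-0.29 -0.89  2.16  0.    1.74 -1.9 ]
jig TCP [-329.5   27.7  306.7] grasp [-329.1   27.6  303.7]
rest TCP [-285.7  195.6  308.1] grasp [-285.3  195.6  305.1]
```

Units first: shifts go in shares of 50 mm and turns go in shares of pi rad. So 0.045 m is 0.9, 0.008 m is 0.16.

```bash
echo '[0.085, 0.9, 0.16, 0, 0, 0.085, 0.9, 0.16, 0, 0, 0.085, 0.9, 0.16, 0, 0]' | python3 inch.py;python3 aim.py
```

```text
t: 16.1
tool_pos: [0.2711, -0.0255, 0.3109]
orientation: [-0.066, 3.115, -0.042]
force: [-0.3, 0.1, 0.3]
opening: 0.0852
gripper_force: 0.0
t 16.1 pos [ 0.2711 -0.0255  0.3109] z [ 0.026 -0.027 -0.999] x-az -3.0988 op 0.0852 F [-0.3  0.1  0.3] q [-0.26 -0.89  2.14 -0.02  1.86 -1.88]
jig TCP [-365.1   41.3  313.5] grasp [-365.1   41.2  310.5]
rest TCP [-323.8  196.7  314.9] grasp [-323.7  196.6  311.9]
```

Converted, -0.048 m is -0.96, -0.04 m is -0.8.

```bash
echo '[0.085, 0.2, -0.96, 0, 0, 0.085, 0.2, -0.96, 0, 0, 0.085, 0.2, -0.96, 0, 0, 0.085, 0.4, -0.8, 0, 0]' | python3 inch.py;python3 aim.py
```

```text
t: 16.5
tool_pos: [0.2312, -0.2054, 0.3147]
orientation: [-0.07, 3.113, -0.043]
force: [1.0, -0.4, 0.3]
opening: 0.0847
gripper_force: 0.0
t 16.5 pos [ 0.2312 -0.2054  0.3147] z [ 0.028 -0.027 -0.999] x-az -3.0965 op 0.0847 F [ 1.  -0.4  0.3] q [-0.9  -0.78  2.08  0.01  1.8  -2.51]
jig TCP [-415.6 -135.9  317.3] grasp [-415.6 -136.   314.3]
rest TCP [-313.3   12.7  318.7] grasp [-313.2   12.7  315.7]
```

Converted, 0.035 m is 0.7, 0.03 m is 0.6.

```bash
echo '[0.085, 0.7, 0.6, 0, 0]' | python3 inch.py >/dev/null;python3 aim.py; echo '[0.085, 0.7, 0.6, 0, 0]' | python3 inch.py>/dev/null;python3 aim.py
```

```text
t 16.6 pos [ 0.2007 -0.1848  0.3119] z [ 0.014 -0.013 -1.   ] x-az -3.1043 op 0.0852 F [-0.9  1.   0.8] q [-0.94 -0.88  2.13  0.    1.87 -2.54]
jig TCP [-444.9 -113.6  314.5] grasp [-444.8 -113.7  311.5]
rest TCP [-348.2   24.2  315.9] grasp [-348.2   24.2  312.9]
t 16.7 pos [ 0.1883 -0.1749  0.3199] z [-0.007  0.006 -1.   ] x-az -3.1025 op 0.0846 F [ 1.3  0.1 -0.2] q [-0.95 -0.89  2.12 -0.    1.92 -2.56]
jig TCP [-456.7 -103.   322.5] grasp [-456.7 -102.9  319.5]
rest TCP [-362.9   30.4  323.9] grasp [-362.9   30.4  320.9]
```

```bash
python3 - <<'E'
from plant import robot, imaging, job, status
import cv2,pickle,numpy as np
d={n:imaging.read_camera(n) for n in["top","side"]}
pickle.dump(d,open("c2.pkl","wb"))
a=d["top"]["image"][160:300,290:390];b=d["side"]["image"][200:320,250:420]
f=lambda i,s:cv2.resize(i,None,fx=s,fy=s,interpolation=cv2.INTER_CUBIC)
a=f(a,3.4);b=f(b,2.6)
o=np.zeros((480,800,3),'uint8');o[:a.shape[0],:a.shape[1]]=a;o[:b.shape[0],345:345+b.shape[1]]=b
cv2.imwrite("pics/m2.png",o[:,:,::-1])
E
```

```text
(no output)
```

View pics/m2.png

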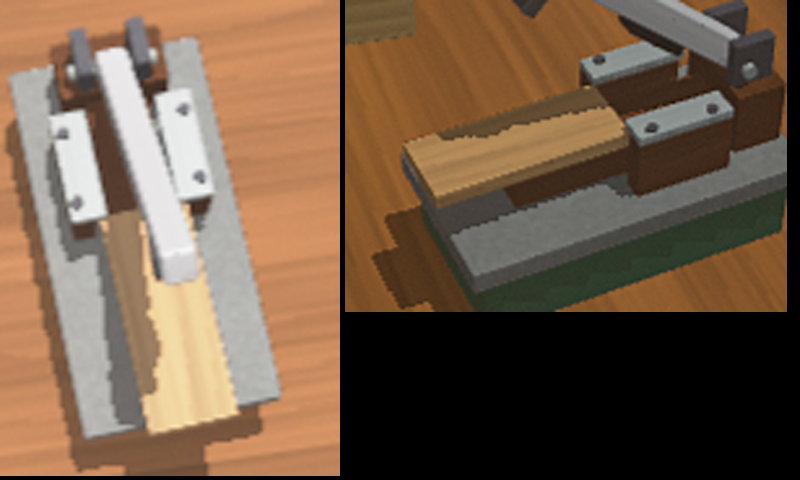

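The blank has been drawn out level and is still on the rail. In the left panel its front corners are at (148,433) and (239,414). The bar is still up. Now I fit the blank.

```bash
python3 - <<'E'
from h import *
jig,rest=pickle.load(open("pose.pkl","rb"));d=pickle.load(open("c2.pkl","rb"))
T2=lambda X,Y:(290+X/3.4-.5,160+Y/3.4-.5)
S2=lambda X,Y:(250+(X-345)/2.6-.5,200+Y/2.6-.5)
obs=[("top",[-70,28],T2(148,433)),("top",[-70,-28],T2(239,414)),("top",[70,28],T2(103,212)),("side",[-70,-28],S2(434,201)),("side",[-70,28],S2(403,152)),("side",[70,-28],S2(626,140))]
r=lambda p:np.concatenate([proj(d[v],place(jig,np.r_[Ro.from_euler("z",p[2]).apply([*L,0])[:2]+p[:2],p[3]]))[0]-px for v,L,px in obs])
s=least_squares(r,[-45,0,0,112]);print("blank x,y,yaw,ztop in jig",s.x.round(3),s.fun.round(1))
E
python3 aim.py jig -104 -2 200
```

```text
blank x,y,yaw,ztop in jig [-4.03490e+01 -2.48000e+00 -6.00000e-03  1.10079e+02] [ 0.2  1.4 -0.3  1.5 -0.3  2.2  0.7  0.5  0.6 -1.5  2.7  0.1]
t 16.8 pos [ 0.1898 -0.1756  0.3217] z [-0.003  0.001 -1.   ] x-az -3.1005 op 0.0846 F [0.2 0.4 0.2] q [-0.94 -0.89  2.12 -0.    1.92 -2.56]
jig TCP [-455.2 -103.7  324.3] grasp [-455.2 -103.7  321.3]
rest TCP [-361.3   30.1  325.7] grasp [-361.3   30.1  322.7]
move grasp pt (tool axes) [-0.3498  0.1079  0.1202]
```

Converted, -0.0392 m is -0.784, 0.0172 m is 0.344, -0.012 rad is -0.0038.

```bash
echo '[0.085, -0.784, 0.24, 0.344, 0, 0.085, -0.784, 0.24, 0.344, 0, 0.085, -0.784, 0.24, 0.344, 0, 0.085, -0.784, 0.24, 0.344, 0, 0.085, -0.784, 0.24, 0.344, 0, 0.085, -0.784, 0.24, 0.344, 0, 0.085, -0.784, 0.24, 0.344, 0, 0.085, -0.784, 0.24, 0.344, 0, 0.085, -0.784, 0.24, 0.344, 0, 0.085, 0, 0, 0, -0.0038, 0.085, 0, 0, 0, 0]' | python3 inch.py; python3 aim.py jig -101 -2 104
```

```text
t: 17.9
tool_pos: [0.5376, -0.0504, 0.1634]
orientation: [0.091, -3.134, -0.004]
force: [-0.7, 0.6, 0.2]
opening: 0.0848
gripper_force: 0.0
t 17.9 pos [ 0.5376 -0.0504  0.1634] z [-0.006  0.002 -1.   ] x-az -3.0835 op 0.0848 F [-0.7  0.6  0.2] q [-0.19  0.02  1.74  0.    1.38 -1.82]
jig TCP [-100.6    0.6  166.1] grasp [-100.7    0.6  163.1]
rest TCP [-60.7 245.2 167.4] grasp [-60.7 245.2 164.4]
move grasp pt (tool axes) [-0.     -0.0028  0.059 ]
```

Converted, 0.03 m is 0.6, 0.029 m is 0.58.

```bash
echo '[0.085, 0, -0.05, 0.6, 0, 0.085, 0, 0, 0.58, 0, 0.085, 0, 0, 0, 0, 0.04, 0, 0, 0, 0, 0.04, 0, 0, 0, 0, 0.04, 0, 0, 0, 0, 0.04, 0, 0, 0, 0, 0.04, 0, 0, 0, 0, 0.04, 0, 0, 0, 0]' | python3 inch.py 40; python3 aim.py
```

```text
t: 18.8
tool_pos: [0.5384, -0.0543, 0.1073]
orientation: [0.087, -3.139, -0.002]
force: [0.5, -0.8, 3.4]
opening: 0.0556
gripper_force: 39.9
t 18.8 pos [ 0.5384 -0.0543  0.1073] z [-0.002  0.001 -1.   ] x-az -3.0862 op 0.0556 F [ 0.5 -0.8  3.4] q [-0.2   0.08  1.79  0.    1.27 -1.82]
jig TCP [-100.1   -3.3  110. ] grasp [-100.1   -3.3  107. ]
rest TCP [-58.8 241.6 111.3] grasp [-58.9 241.6 108.3]
```

Converted, -0.025 m is -0.5, -0.01 m is -0.2, 0.09 rad is 0.0286.

```bash
echo '[0.04, 0.2, 0, 0, 0, 0.04, 0.2, 0, 0, 0, 0.04, 0.2, 0, 0, 0, 0.04, 0.2, 0, 0, 0, 0.04, 0, 0, -0.3, 0, 0.04, 0, 0, -0.5, 0, 0.04, 0, 0, -0.5, 0, 0.04, 0, 0, -0.2, 0, 0.04, 0, 0, 0, 0.0191, 0.04, 0, 0, 0, 0.0286, 0.04, 0, 0, 0, 0.0286, 0.04, 0, 0, 0, 0.0191, 0.04, 0, 0, 0, 0.0099, 0.04, 0, 0, 0, 0]' | python3 inch.py; python3 aim.py rest -75 0 130
```

```text
t: 20.2
tool_pos: [0.4973, -0.0564, 0.1811]
orientation: [-0.432, -3.107, -0.002]
force: [0.9, 0.4, -0.2]
opening: 0.0553
gripper_force: 39.9
t 20.2 pos [ 0.4973 -0.0564  0.1811] z [-0.005  0.002 -1.   ] x-az 2.8656 op 0.0553 F [ 0.9  0.4 -0.2] q [-0.22 -0.1   1.83  0.    1.42 -1.51]
jig TCP [-141.2   -3.   183.7] grasp [-141.2   -3.   180.7]
rest TCP [-97.8 228.5 185.1] grasp [-97.8 228.5 182.1]
move grasp pt (tool axes) [-0.0231 -0.2285  0.0519]
```

Converted, -0.041 m is -0.82, -0.036 m is -0.72.

```bash
echo '[0.04, -0.056, -0.57, 0, 0, 0.04, -0.072, -0.72, 0, 0, 0.04, -0.08, -0.82, 0, 0, 0.04, -0.08, -0.82, 0, 0, 0.04, -0.08, -0.82, 0, 0, 0.04, -0.064, -0.52, 0, 0, 0.04, -0.03, -0.3, 0, 0, 0.04, 0, 0, 0.4, 0, 0.04, 0, 0, 0.4, 0, 0.04, 0, 0, 0.2, 0, 0.04, 0, 0, 0, 0, 0.04, 0, 0, 0, 0]' | python3 inch.py; python3 aim.py rest -75 0 130
python3 - <<'E'
from plant import robot, imaging, job, status
import cv2,pickle,numpy as np
d={n:imaging.read_camera(n) for n in["top","side"]}
pickle.dump(d,open("c3.pkl","wb"))
a=d["top"]["image"][200:340,410:510];b=d["side"]["image"][320:480,240:430]
f=lambda i,s:cv2.resize(i,None,fx=s,fy=s,interpolation=cv2.INTER_CUBIC)
a=f(a,3.4);b=f(b,2.3)
o=np.zeros((480,800,3),'uint8');o[:a.shape[0],:a.shape[1]]=a;o[:b.shape[0],345:345+b.shape[1]]=b
cv2.imwrite("pics/m3.png",o[:,:,::-1])
E
```

```text
t: 21.4
tool_pos: [0.4581, -0.2823, 0.1319]
orientation: [-0.43, -3.109, -0.002]
force: [-0.1, 0.4, -1.3]
opening: 0.0556
gripper_force: 39.9
t 21.4 pos [ 0.4581 -0.2823  0.1319] z [-0.003  0.002 -1.   ] x-az 2.8669 op 0.0556 F [-0.1  0.4 -1.3] q [-0.65  0.05  1.78 -0.    1.32 -1.94]
jig TCP [-193.7 -226.1  134.5] grasp [-193.7 -226.1  131.5]
rest TCP [-74.1   0.5 135.8] grasp [-74.1   0.5 132.8]
move grasp pt (tool axes) [ 0.0009 -0.0005  0.0028]
```

View pics/m3.png

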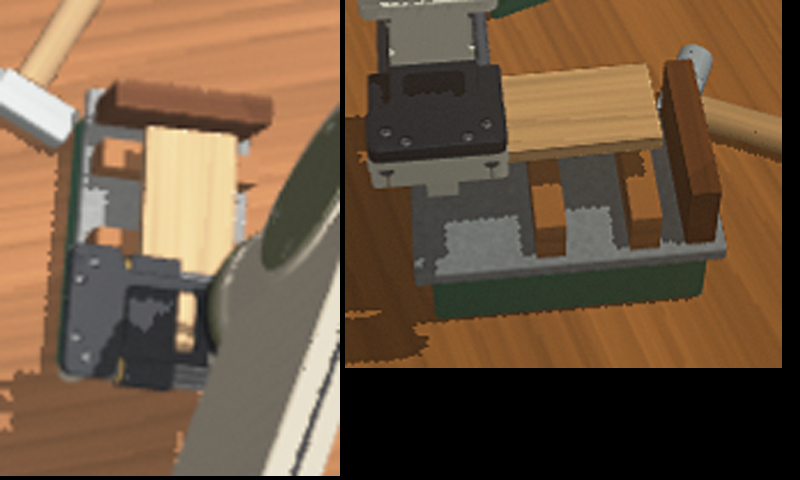

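The blank is held level over the rest. In the left panel its far corners are at (147,126) and (237,136), and in the right panel at (648,65) and (662,137). Now I check it against the rest frame.

```bash
python3 - <<'E'
from h import *
jig,rest=pickle.load(open("pose.pkl","rb"));d=pickle.load(open("c3.pkl","rb"))
T3=lambda X,Y:(410+X/3.4-.5,200+Y/3.4-.5)
S3=lambda X,Y:(240+(X-345)/2.3-.5,320+Y/2.3-.5)
obs=[("top",[0,28],T3(147,126)),("top",[0,-28],T3(237,136)),("top",[-75,28],T3(142,255)),("side",[0,-28],S3(662,137)),("side",[0,28],S3(648,65))]
W=lambda p,L:place(rest,np.r_[Ro.from_euler("z",p[2]).apply([*L,0])[:2]+p[:2],p[3]])
def r(p):
    o=[]
    for i,(v,L,px) in enumerate(obs):
        e=proj(d[v],W(p,L))[0]-px
        o+=[e[0]] if i==2 else list(e)
    return np.array(o)
s=least_squares(r,[55,0,0,140]);print("far end x,y,yaw,ztop in rest",s.x.round(3),s.fun.round(1))
E
```

```text
far end x,y,yaw,ztop in rest [5.57360e+01 3.78800e+00 1.20000e-02 1.38165e+02] [ 0.2  0.3  0.1  0.4 -0.3  0.6  0.4 -0.1 -0.6]
```

Converted, 0.01 m is 0.2, -0.0015 m is -0.03, 0.008 rad is 0.0025.

```bash
echo '[0.04, 0, -0.03, 0.2, 0.0025, 0.04, 0, 0, 0.2, 0, 0.04, 0, 0, 0.12, 0, 0.04, 0, 0, 0, 0, 0.04, 0, 0, 0, 0]' | python3 inch.py; echo '[0.04, 0, 0, 0.03, 0, 0.04, 0, 0, 0, 0]' | python3 inch.py|grep -E "pos|for";echo '[0.04, 0, 0, 0.03, 0, 0.04, 0, 0, 0, 0]' | python3 inch.py|grep -E "pos|for"; python3 aim.py
```

```text
t: 22.0
tool_pos: [0.4571, -0.2838, 0.105]
orientation: [-0.443, -3.106, -0.002]
force: [0.6, -0.7, -1.0]
opening: 0.0556
gripper_force: 39.9
tool_pos: [0.4574, -0.284, 0.104]
force: [0.9, -0.3, -1.0]
gripper_force: 39.9
tool_pos: [0.4576, -0.2842, 0.1027]
force: [-0.4, 0.4, 1.8]
gripper_force: 39.9
t 22.4 pos [ 0.4576 -0.2842  0.1027] z [-0.003  0.001 -1.   ] x-az 2.8581 op 0.0552 F [-0.4  0.4  1.8] q [-0.65  0.08  1.8  -0.    1.26 -1.94]
jig TCP [-194.4 -228.   105.3] grasp [-194.4 -228.   102.3]
rest TCP [-74.   -1.5 106.7] grasp [-74.1  -1.5 103.7]
```

Converted, -0.005 m is -0.1, 0.0005 m is 0.01.

```bash
echo '[0.04, -0.1, 0, 0.01, 0, 0.04, -0.1, 0, 0, 0, 0.04, 0, 0, 0, 0]' | python3 inch.py|grep -E "pos|for"; for i in 1; do :; done; echo '[0.04, -0.04, 0, 0, 0, 0.04, 0, 0, 0, 0]' | python3 inch.py|grep -E "pos|for"; echo '[0.04, -0.03, 0, 0, 0, 0.04, 0, 0, 0, 0]' | python3 inch.py|grep -E "pos|for"; python3 aim.py
```

```text
tool_pos: [0.4681, -0.2873, 0.1025]
force: [1.4, -0.0, 4.1]
gripper_force: 39.9
tool_pos: [0.4692, -0.2876, 0.1023]
force: [-2.6, 0.6, 6.6]
gripper_force: 39.9
tool_pos: [0.4705, -0.2879, 0.1023]
force: [-3.7, 1.5, 6.4]
gripper_force: 39.9
t 23.1 pos [ 0.4705 -0.2879  0.1023] z [-0.003  0.001 -1.   ] x-az 2.8581 op 0.0554 F [-3.7  1.5  6.4] q [-0.64  0.11  1.77 -0.    1.27 -1.93]
jig TCP [-181.7 -232.5  104.9] grasp [-181.7 -232.5  101.9]
rest TCP [-60.6  -1.6 106.3] grasp [-60.6  -1.6 103.3]
```

Converted, -0.001 m is -0.02.

```bash
echo '[0.04, -0.02, 0, 0, 0, 0.04, 0, 0, 0, 0]' | python3 inch.py|grep -E "pos|for"; echo '[0.04, -0.02, 0, 0, 0, 0.04, 0, 0, 0, 0]' | python3 inch.py|grep -E "pos|for"; python3 aim.py
```

```text
tool_pos: [0.471, -0.2881, 0.1022]
force: [-6.1, 2.6, 8.3]
gripper_force: 39.9
tool_pos: [0.4712, -0.288, 0.102]
force: [-9.6, 3.2, 10.7]
gripper_force: 40.0
t 23.5 pos [ 0.4712 -0.288   0.102 ] z [-0.006  0.002 -1.   ] x-az 2.8582 op 0.0555 F [-9.6  3.2 10.7] q [-0.64  0.12  1.76 -0.    1.27 -1.93]
jig TCP [-181.  -232.6  104.6] grasp [-181.  -232.6  101.6]
rest TCP [-59.9  -1.5 106. ] grasp [-59.9  -1.5 103. ]
```

Contact: the blank's end is against the stop, at about 10 N. Releasing and lifting clear.

Converted, -0.05 m is -1, -0.04 m is -0.8.

```bash
echo '[0.085, 0, 0, 0, 0, 0.085, 0, 0, 0, 0, 0.085, 0, 0, 0, 0, 0.085, 0, 0, 0, 0, 0.085, 0, 0, -0.4, 0, 0.085, 0, 0, -0.8, 0, 0.085, 0, 0, -1, 0, 0.085, 0.8, 0, -0.6, 0, 0.085, 1, 0, 0, 0, 0.085, 1, 0, 0, 0, 0.085, 0, 0, 0, 0, 0.085, 0, 0, 0, 0]' | python3 inch.py
python3 - <<'E'
from plant import robot, imaging, job, status
import cv2,pickle,numpy as np
d={n:imaging.read_camera(n) for n in["top","side"]}
pickle.dump(d,open("c4.pkl","wb"))
a=d["top"]["image"][150:340,280:520];b=d["side"]["image"][180:480,220:440]
f=lambda i,s:cv2.resize(i,None,fx=s,fy=s,interpolation=cv2.INTER_CUBIC)
a=f(a,1.7);b=f(b,1.75)
o=np.zeros((530,800,3),'uint8');o[:a.shape[0],:a.shape[1]]=a;o[:b.shape[0],412:412+b.shape[1]]=b
cv2.imwrite("pics/m4.png",o[:,:,::-1])
E
```

```text
t: 24.7
tool_pos: [0.3378, -0.2493, 0.2428]
orientation: [-0.445, -3.108, 0.0]
force: [0.0, -0.7, 0.7]
opening: 0.0851
gripper_force: 0.0
```

View pics/m4.png

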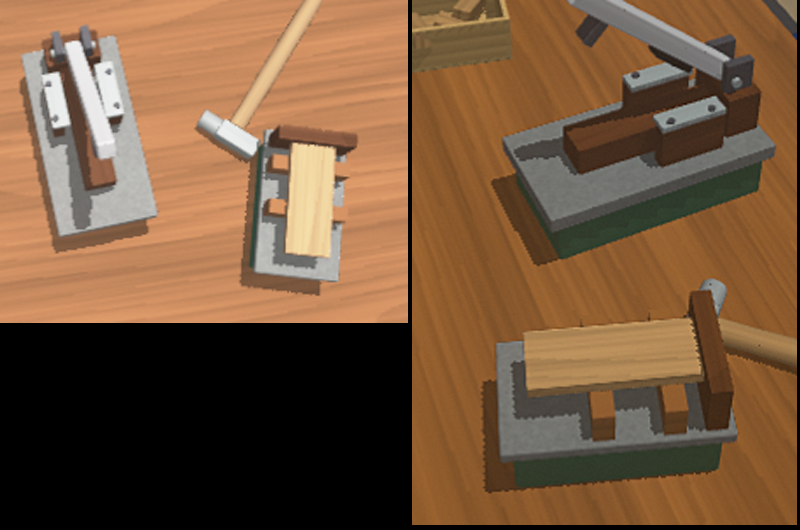

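The blank lies flat and square on both battens, with its end on the stop at (703,375). The bar is up and the bystanders haven't moved.

```bash
python3 -c "
from plant import robot, imaging, job, status
print(job.close_job())"
```

```text
the job is handed in; nothing more can be done
None
```

I handed the job in at about 25 s on the robot's clock: the clamp bar is up at its stop, the blank lies flat across both battens about 2–3 mm off centre with its end against the rest's stop, and the box, can and hammer were not touched.

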